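# Seat a two-part candlestick in the drilling V-cradle and hold it

### The arm

A 6-joint arm with a two-finger parallel gripper is mounted at the origin on a cart in front of the work surface, level with it; the furniture and walls round the work are solid. World frame = base frame: x ahead of the robot, y to its left, z up, the work surface at z = 0. Lengths are in m, angles in rad, forces in N, time in s.
With the tool pointing down it reaches from about 0.225 to 0.875 m from the base axis. Payload 3.4 kg.
Tool frame: the origin (TCP) lies midway between the tips of the shut fingers; the grasp point (between the pads) lies 19 mm behind it (manip.pinch_z is the distance from the TCP to the grasp point, in m); z points along the fingers, y is the line along which they close (so a half turn about z gives the same grasp; the last joint's range is limited). The gripper opens to 85 mm and grips with 20 to 120 N. Pads are 22 mm wide; open, the fingers measure 114 mm over their backs; the gripper's body (76 mm by 85 mm) begins 54 mm behind the grasp point. The pads swing forward as they close: fully open they stand 13 mm farther back than shut.
Start: joints at [-1.344, 0.276, 1.505, -0, 1.361, -0.121], TCP at [0.196, -0.541, 0.195] pointing down, gripper open.
Joint ranges: [-2.89, 2.89], [-0.75, 2.08], [0.22, 2.7], [-1.18, 4.32], [0.11, 2.71], [-2.7, 2.7]. Speed limits (rad/s): [2.57, 2.57, 3.14, 3.14, 3.14, 3.14].

### API

Orientations are given as a unit quaternion [w, x, y, z].
In Python, from rig import manip gives the robot as it stands.
- The arm moves only by the tool carry_out, never from a script. Its arguments are lists of equal length, an entry for each row: "delta_pos": the shift along the tool's x, y, z scaled (see below), a list of three; "turn": the turn, a rotation vector about the tool's x, y, z scaled (see below), a list of three; "claw": the closure, from -1 (fully open) to 1 (shut). A call has 1 to 12 rows; each row is the pose to reach, as a shift and turn from the pose commanded when the call began, along the tool's axes at that moment; what a row does not reach only later rows make up. The controller multiplies each number of a shift by 400 mm and each number of a turn by 30 degrees. A row lasts 1/10 s, in which the tool goes at most 50 mm and 8.59 degrees, less where a joint would pass 70% of its speed; a pose out of reach is approached as far as the arm can. A call with a number of a shift or a turn outside -1 to 1 is refused whole. A call with a gripper value outside its range is refused whole. The fingers move at their own pace and stop on an object; "force" is the grip in N (left out, the last holds). Time passes only in rows, so rows that repeat a pose let the fingers close. It gives the time, the measured TCP pose, the force, the opening and the grip force at its end, in the units of the state.
- manip.get_state(): the state, without advancing time (a new reading comes with each control period).
- manip.get_image(name): name is "side" or "top"; returns a dict with "image" (480x640x3 uint8, red, green, blue), "z_map" (480x640 float32, m along the optical axis (not along the pixel's ray), 0 where there is no reading), "fx", "fy", "cx", "cy" (pixels), "k1" (the pictures are not rectified: a ray, as slopes to the right and down, at radius r is drawn at 1 + k1 r^2 times it, then the intrinsics apply), "world_to_cam" (4x4, takes a point from world to camera coordinates). Camera axes: x right, y down, z forward; pixel columns grow to the right and rows downward; lengths in m; the calibration is good to about 2 mm. A picture is of the moment at which its call begins.
- manip.sign_off(): hands the job in; it is judged then, once.
Trained networks look in the newest picture that a camera, given by its name, has taken for a name from the list of things; names that differ only in an ending like _2 or _b are one class to them, and where a whole thing is asked for, a point or a joint stands for the part that bears it (a point fixed in the world has none). Each returns a list of dicts, best first, with "score" (0 to 1); they miss things now and then, are a little off and sometimes report something else, mostly with a low value. They report only what shows in the picture. A call takes as long as a camera call.
- manip.spot_in(camera, query): "point" ([x, y, z] in m, in world coordinates, good to about 4 mm: the middle of the surface that is visible of it).
- manip.place_of(camera, query): "point" ([x, y, z] in m, in world coordinates, good to about 4 mm: a listed point, or the origin of a listed thing).
The state is a dict: "clock": time; "qpos": joint angles; "qd": joint speeds; "effort": joint torques, N m; "position": TCP position; "ee_rot": TCP orientation; "contact_force": force on the tool from outside, world axes, zero at the start; "moment": the same for the moment, N m; "width": finger opening in m; "gripper_force": force on a finger pad.
Only numpy, scipy, OpenCV 4.12 (cv2) and the standard library are available. Lean on these libraries where they do the work, as an engineer would, in place of code of your own. Each camera call takes 0.05 s, during which the arm holds its last target. There are 200 camera calls.

### The job

Set up the two-part turned candlestick so that its joint can be drilled for a pin: lay the longer stem in the V-cradle with its plain foot end up against the end stop and let go of it, then lay the candle-cup section in the V behind it and slide its spigot fully home into the stem's socket. Finish while holding: do not let go at the end, but keep the cup section pressed firmly (about 10 to 15 N) down onto both faces of the V, with the joint shut and the stem against the stop. Leave everything else on the bench where it is.

Things in the scene. Friction and masses are not known exactly. Their poses are not given: they have to be found in the camera images.
- cradle: V-cradle, fixed to the bench at a place and angle that differ each time: a wooden board 90 x 246 x 12 mm with two pale bevelled rails that form a 90 degree V, and an upright end stop 44 mm wide, 76 mm tall. Origin: centre of the board's underside, on the bench; y runs along the V towards the stop, x across it, z up. The V runs from y = -115 mm to the stop face at y = +100 mm.
- seat (a point): the point on the stop face where the axis of a 44 mm rod seated in the V meets it: x = 0, y = 100 mm, 56 mm up in the cradle's frame; axes as the cradle's
- rail_near: the V rail on the cradle's -x side (towards the robot); origin and axes as the cradle's. The V measures 38 mm over its rails' outer sides and its edges are 43 mm above the bench, so a seated 44 mm rod stands out 3 mm on either side and fingers can hold it from above with their tips beside the rails. Waxed, friction about 0.35.
- rail_far: the V rail on the cradle's +x side (away from the robot); origin and axes as the cradle's. Both rails have a 13 mm gap for the drill at y = -9 to +4 mm, where the joint comes to lie.
- stem: the longer section: a dark turned wooden cylinder 44 mm in diameter, 110 mm long, about 0.12 kg, lying on the bench (axis 22 mm up). Origin: on its axis at mid-length; y runs along it towards the plain flat foot end (y = +55 mm); in the other end (y = -55 mm) is a socket 25 mm wide, 17 mm deep. It may be turned any way about y.
- stem_foot (a point): centre of the stem's flat foot end
- stem_socket (a point): centre of the stem's socket end face (the mouth of the socket)
- cup_section: the shorter section: a dark turned wooden cylinder 44 mm in diameter, 80 mm long, about 0.09 kg, lying on the bench. Origin: on its axis at the middle of these 80 mm; y runs along it towards the spigot, 22 mm in diameter, 15 mm long, on the flat shoulder at y = +40 mm; the end at y = -40 mm has the brass-lined candle hole. It may be turned any way about y.
- cup_shoulder (a point): centre of the flat shoulder round the root of the spigot; it meets the stem's socket end face when the joint is shut
- cup_mouth (a point): centre of the candle-hole end of the cup section
- sanding_block: a plain cork-brown sanding block, 45 x 72 x 26 mm, lying at the back of the work area; origin at the centre of its underside; leave it alone
- colour_pot_a: a small screw-top colour pot with a white cap, 38 mm across, 48 mm tall, behind the cradle; origin at the centre of its underside; leave it alone
- colour_pot_b: another small screw-top colour pot with a white cap, 38 mm across, 48 mm tall, behind the cradle; origin at the centre of its underside; leave it alone
- tealight: a tealight in its aluminium cup, 39 mm across, 16 mm tall, on the right; origin at the centre of its underside; leave it alone
- paint_brush: a thin paint brush, 8 x 185 x 8 mm, lying on the right; origin at the centre of its underside; leave it alone
- candle_ball_0: a turned ball-shaped candle holder, 66 mm across, 59 mm tall, left of the cradle, the one nearest the robot; origin at the centre of its underside; leave it alone

How it is judged:
By the outcome, as a careful person would: the job done as asked, in the order asked, and still so for the second after the job is handed in, while the arm keeps its last pose, push and grip.
It also fails if it takes over 58 s, if anything falls off the work surface, if the arm or the gripper's body presses on something with over 40 N, if the wrist force passes 120 N, or if a joint passes its speed limit or range.

## Working session

There is one attempt and no reset: what is moved stays moved. The work goes in short steps, Python scripts to look and compute and a tool call to move; the robot and the scene stay as the last step left them, time stands still between calls to the robot, and variables do not carry over. Pictures are saved under pics/ and viewed, at most 10 in all, crops included, and the job is handed in when it is done.

Besides the shell and the picture viewer there is one more tool, called after "Request:" by a JSON object that holds its "api" and its "payload", one argument or row to a line. carry_out: Moves the arm, as the interface text tells. Shifts and turns lie within -1 to 1; 1 stands for 400 mm of shift or 30 degrees of turn. Its arguments: {"type":"object","properties":{"delta_pos":{"type":"array","items":{"type":"array","items":{"type":"number","minimum":-1,"maximum":1}}},"turn":{"type":"array","items":{"type":"array","items":{"type":"number","minimum":-1,"maximum":1}}},"claw":{"type":"array","items":{"type":"number"}},"force":{"type":"number"}},"required":["delta_pos","turn","claw"]}

```bash
mkdir -p pics; ls; cat > h.py <<'E'
import numpy as np,cv2
from scipy.spatial.transform import Rotation as R
from rig import manip
def cloud(d):
    v,u=np.mgrid[0:480,0:640]
    xd=(u-d["cx"])/d["fx"]; yd=(v-d["cy"])/d["fy"]
    x,y=xd.copy(),yd.copy()
    for _ in range(15):
        s=1+d["k1"]*(x*x+y*y); x,y=xd/s,yd/s
    z=d["z_map"]; P=np.stack([x*z,y*z,z,np.ones_like(z)],-1)
    return (P@np.linalg.inv(np.array(d["world_to_cam"])).T)[...,:3]
def save(d,n): cv2.imwrite(f"pics/{n}.png",d["image"][...,::-1])
def rot():
    s=manip.get_state(); q=s["ee_rot"]; return R.from_quat([q[1],q[2],q[3],q[0]]),np.array(s["position"])
E
python3 - <<'E'
from h import *
for c in("top","side"):
    d=manip.get_image(c); save(d,c+"0"); np.savez(c+"0.npz",P=cloud(d),im=d["image"])
    for q in["cradle","seat","stem","stem_foot","stem_socket","cup_section","cup_shoulder","cup_mouth","candle_ball_0","colour_pot_a","tealight","paint_brush","sanding_block"]:
        print(c,q,[(np.round(r["point"],3).tolist(),round(r["score"],2)) for r in manip.place_of(c,q)[:2]])
s=manip.get_state();print(s);print(manip.pinch_z); r,p=rot(); print(r.as_matrix().round(3))
E
```

```text
pics
top cradle [([0.49, 0.086, -0.002], 0.61)]
top seat [([0.489, 0.182, 0.059], 0.93), ([0.588, -0.222, 0.019], 0.74)]
top stem [([0.421, -0.204, 0.023], 0.7), ([0.571, -0.419, -0.002], 0.49)]
top stem_foot [([0.425, -0.145, 0.026], 0.81)]
top stem_socket [([0.422, -0.255, 0.024], 0.8)]
top cup_section [([0.573, -0.259, 0.023], 0.67)]
top cup_shoulder [([0.586, -0.221, 0.02], 0.76)]
top cup_mouth [([0.568, -0.297, 0.02], 0.69), ([0.425, 0.38, -0.005], 0.22)]
top candle_ball_0 [([0.429, 0.38, -0.002], 0.94)]
top colour_pot_a [([0.645, 0.048, -0.005], 0.63), ([0.652, 0.106, -0.001], 0.56)]
top tealight [([0.661, -0.363, -0.001], 0.67)]
top paint_brush [([0.425, -0.255, 0.024], 0.66), ([0.589, -0.224, 0.02], 0.53)]
top sanding_block [([0.644, -0.034, -0.001], 0.91)]
side cradle [([0.487, 0.08, -0.001], 0.64), ([0.42, -0.253, 0.021], 0.18)]
side seat [([0.491, 0.183, 0.053], 0.92)]
side stem [([0.424, -0.199, 0.025], 0.66)]
side stem_foot [([0.424, -0.141, 0.022], 0.86)]
side stem_socket [([0.421, -0.254, 0.024], 0.9)]
side cup_section [([0.576, -0.26, 0.023], 0.85)]
side cup_shoulder 
[... 522 characters left out ...]
.50488865e+00,  4.39826605e-05,
        1.36070423e+00, -1.20988133e-01]), 'qd': array([-0.00062249,  0.00073985, -0.00088382, -0.00015197, -0.00044553,
        0.00043153]), 'effort': array([-4.19292674e-04, -4.16660178e+01, -2.46094680e+01, -1.99070228e-04,
        3.33033531e-04,  7.08007008e-06]), 'position': array([ 0.19599212, -0.54061051,  0.19494543]), 'ee_rot': array([5.99493483e-05, 9.84920237e-01, 1.73009023e-01, 2.47124949e-05]), 'contact_force': array([-0.04448896, -0.45451615, -0.36079559]), 'moment': array([ 0.00476541, -0.03910471,  0.01179945]), 'gripper_force': 0.0, 'width': 0.08563964402731893}
0.0187
[[ 0.94   0.341  0.   ]
 [ 0.341 -0.94  -0.   ]
 [ 0.     0.    -1.   ]]
```

```bash
python3 - <<'E'
from h import *
for c in("top","side"):
    P=np.load(c+"0.npz")["P"].reshape(-1,3)
    def box(ctr,hx,hy,zl,zh):
        m=(abs(P[:,0]-ctr[0])<hx)&(abs(P[:,1]-ctr[1])<hy)&(P[:,2]>zl)&(P[:,2]<zh); return P[m]
    print(c,"bench z",np.median(box((.35,-.1),.05,.05,-.02,.02)[:,2]))
    for n,ctr,hx,hy in(("stem",(.422,-.2),.04,.085),("cup",(.575,-.26),.05,.06)):
        Q=box(ctr,hx,hy,.036,.06); 
        Q=Q[Q[:,2]<np.percentile(Q[:,2],99)]
        m=Q[:,:2].mean(0); w,V=np.linalg.eigh(np.cov((Q[:,:2]-m).T)); a=V[:,1]*np.sign(V[1,1])
        t=(Q[:,:2]-m)@a; s=(Q[:,:2]-m)@np.array([a[1],-a[0]])
        print(n,len(Q),"mean",m.round(4),"ang of axis from +y toward +x deg",np.degrees(np.arctan2(a[0],a[1])).round(2),"t",np.percentile(t,[.5,99.5]).round(4),"s",np.percentile(s,[1,99]).round(4),"zmax",Q[:,2].max().round(4), "ends",(m+a*np.percentile(t,.5)).round(4),(m+a*np.percentile(t,99.5)).round(4))
    # rails top
    Q=box((.49,.06),.06,.11,.038,.048)
    print("rails",len(Q),Q.min(0).round(3),Q.max(0).round(3))
    if len(Q)>20:
        r=cv2.minAreaRect(Q[:,:2].astype(np.float32)*1000); print(r)
    Q=box((.49,.19),.06,.06,.068,.085); print("stop",len(Q),cv2.minAreaRect(Q[:,:2].astype(np.float32)*1000) if len(Q)>5 else 0, Q.mean(0))
    Q=box((.49,.08),.09,.16,.007,.0165); print("board",len(Q),cv2.minAreaRect(Q[:,:2].astype(np.float32)*1000))
E
```

```text
top bench z 0.002560077893579482
stem 461 mean [ 0.4197 -0.202 ] ang of axis from +y toward +x deg -0.2 t [-0.0531  0.053 ] s [-0.0169  0.0175] zmax 0.0502 ends [ 0.4199 -0.2552] [ 0.4195 -0.1491]
cup 311 mean [ 0.5736 -0.259 ] ang of axis from +y toward +x deg 16.72 t [-0.0394  0.0438] s [-0.0181  0.0173] zmax 0.0492 ends [ 0.5623 -0.2968] [ 0.5862 -0.217 ]
rails 298 [ 0.461 -0.033  0.038] [0.509 0.169 0.048]
((485.1847229003906, 68.48675537109375), (203.1890411376953, 39.74664306640625), 87.49952697753906)
stop 143 ((489.6115417480469, 191.09695434570312), (21.163280487060547, 42.90596389770508), 89.084716796875) [0.48950763 0.19103779 0.074779  ]
board 1596 ((490.4611511230469, 80.26634216308594), (179.0728759765625, 319.495361328125), 0.1993470937013626)
side bench z 0.001697743942887353
stem 260 mean [ 0.4188 -0.1949] ang of axis from +y toward +x deg 0.79 t [-0.0599  0.053 ] s [-0.0151  0.0145] zmax 0.044 ends [ 0.418  -0.2548] [ 0.4196 -0.1419]
cup 157 mean [ 0.573  -0.2548] ang of axis from +y toward +x deg 16.67 t [-0.0443  0.0381] s [-0.0147  0.0168] zmax 0.0434 ends [ 0.5603 -0.2973] [ 0.584  -0.2182]
rails 250 [ 0.462 -0.031  0.038] [0.508 0.17  0.045]
((486.135498046875, 69.64457702636719), (199.3649139404297, 40.562171936035156), 87.78704833984375)
stop 214 ((491.0064697265625, 195.83766174316406), (24.087093353271484, 43.95533752441406), 88.86280822753906) [0.48953769 0.19772012 0.07369205]
board 1366 ((486.3607177734375, 83.60002136230469), (251.78143310546875, 91.23883056640625), 87.63347625732422)
```

View pics/top0.png

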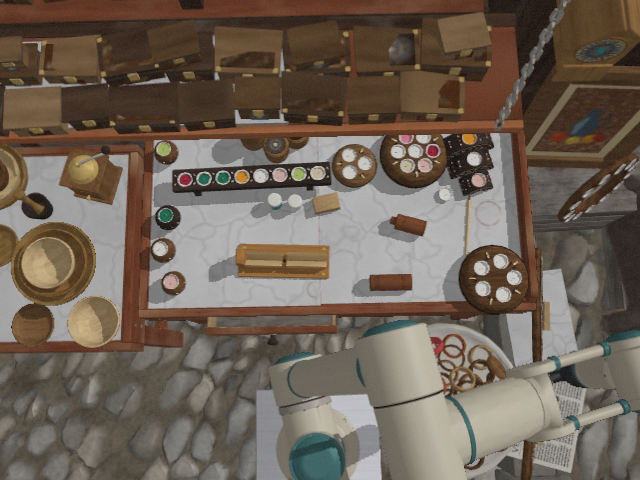

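View pics/side0.png

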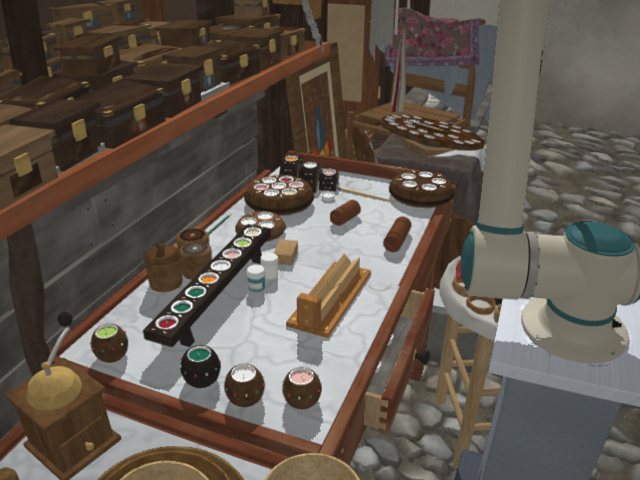

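```bash
cat >> h.py <<'E'
def plan(pos,yaw_y):
    """shift/turn units to bring the TCP to pos, tool down, tool y at yaw_y deg in world"""
    r,p=rot(); c,s=np.cos(np.radians(yaw_y)),np.sin(np.radians(yaw_y))
    y=np.array([c,s,0]); z=np.array([0,0,-1.]); T=R.from_matrix(np.stack([np.cross(y,z),y,z],1))
    print("shift",(r.inv().apply(np.array(pos)-p)/.4).round(4),"turn",((r.inv()*T).as_rotvec()/np.radians(30)).round(4))
E
python3 -c "
from h import *
plan([.4205,-.2,.1],0)"
```

```text
shift [ 0.8179 -0.6093  0.2373] turn [ 2.0000e-04  1.0000e-04 -2.3358e+00]
```

Request:
{"api": "carry_out", "payload": {
  "delta_pos": [
    [0.818,-0.609,0.237],
    [0.818,-0.609,0.237],
    [0.818,-0.609,0.237],
    [0.818,-0.609,0.237],
    [0.818,-0.609,0.237],
    [0.818,-0.609,0.237],
    [0.818,-0.609,0.237],
    [0.818,-0.609,0.237],
    [0.818,-0.609,0.237],
    [0.818,-0.609,0.237],
    [0.818,-0.609,0.237]
  ],
  "turn": [
    [0,0,-1],
    [0,0,-1],
    [0,0,-1],
    [0,0,-1],
    [0,0,-1],
    [0,0,-1],
    [0,0,-1],
    [0,0,-1],
    [0,0,-1],
    [0,0,-1],
    [0,0,-1]
  ],
  "claw": [-1,-1,-1,-1,-1,-1,-1,-1,-1,-1,-1],
  "force": 40
}}

```text
clock: 2.5
position: [0.4207, -0.2003, 0.1002]
ee_rot: [0.0, 0.906, 0.423, -0.0]
contact_force: [0.1, -0.6, -0.6]
width: 0.0855
gripper_force: 0.0
```

Request:
{"api": "carry_out", "payload": {
  "delta_pos": [
    [0,0,0],
    [0,0,0],
    [0,0,0],
    [0,0,0]
  ],
  "turn": [
    [0,0,-1],
    [0,0,-1],
    [0,0,-1],
    [0,0,-1]
  ],
  "claw": [-1,-1,-1,-1]
}}

```text
clock: 2.9
position: [0.4201, -0.202, 0.1006]
ee_rot: [0.001, 0.766, 0.643, -0.0]
contact_force: [0.1, 0.3, -0.1]
width: 0.085
gripper_force: 0.0
```

Request:
{"api": "carry_out", "payload": {
  "delta_pos": [
    [0,0,0],
    [0,0,0],
    [0,0,0]
  ],
  "turn": [
    [0,0,-0.336],
    [0,0,-0.336],
    [0,0,-0.336]
  ],
  "claw": [-1,-1,-1]
}}

```text
clock: 3.2
position: [0.4203, -0.2013, 0.1004]
ee_rot: [0.0, 0.708, 0.706, -0.0]
contact_force: [-0.3, -0.2, -0.6]
width: 0.0857
gripper_force: 0.0
```

```bash
python3 -c "
from h import *
plan([.4205,-.2,.002],0)
d=manip.get_image('side');save(d,'side1')
s=manip.get_state();print(s['clock'],s['position'],s['qpos'],s['contact_force'])"
```

```text
shift [0.0034 0.0004 0.2461] turn [ 0.0009  0.0015 -0.0072]
3.25 [ 0.42034595 -0.20104432  0.10035539] [-5.95362291e-01  1.90364551e-01  1.87743245e+00 -3.40726671e-04
  1.07313380e+00 -5.91579056e-01] [-0.4232087  -0.10102251  0.51577392]
```

View pics/side1.png

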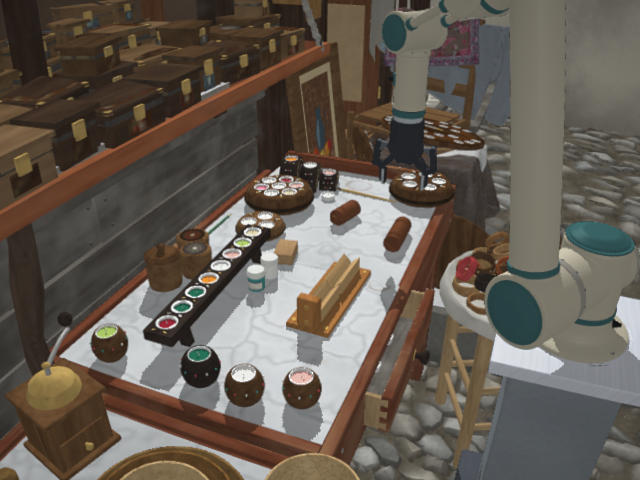

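The side view shows the gripper tips (405,180) hovering about 100 mm over the stem (397,233), which agrees with the geometry; I'll go down and grip.

Request:
{"api": "carry_out", "payload": {
  "delta_pos": [
    [0.003,0,0.1],
    [0.003,0,0.2],
    [0.003,0,0.244],
    [0.003,0,0.244],
    [0.003,0,0.244],
    [0.003,0,0.244],
    [0.003,0,0.244],
    [0.003,0,0.244],
    [0.003,0,0.244],
    [0.003,0,0.244],
    [0.003,0,0.244],
    [0.003,0,0.244]
  ],
  "turn": [
    [0,0,0],
    [0,0,0],
    [0,0,0],
    [0,0,0],
    [0,0,0],
    [0,0,0],
    [0,0,0],
    [0,0,0],
    [0,0,0],
    [0,0,0],
    [0,0,0],
    [0,0,0]
  ],
  "claw": [-1,-1,-1,-1,1,1,1,1,1,1,1,1]
}}

```text
clock: 4.45
position: [0.4255, -0.2014, 0.0073]
ee_rot: [0.006, 0.707, 0.707, 0.002]
contact_force: [-0.2, 2.0, 29.5]
width: 0.0001
gripper_force: 14.5
```

Request:
{"api": "carry_out", "payload": {
  "delta_pos": [
    [0,0,-0.1],
    [0,0,-0.2],
    [0,0,-0.25],
    [0,0,-0.25]
  ],
  "turn": [
    [0,0,0],
    [0,0,0],
    [0,0,0],
    [0,0,0]
  ],
  "claw": [-1,-1,-1,-1]
}}

```text
clock: 4.85
position: [0.423, -0.2004, 0.1061]
ee_rot: [0.004, 0.707, 0.707, 0.001]
contact_force: [0.2, -0.2, 0.2]
width: 0.0581
gripper_force: 0.0
```

```bash
python3 -c "
from h import *
d=manip.get_image('side');cv2.imwrite('pics/s2.png',cv2.resize(d['image'][120:320,280:480,::-1],(600,600)))
for c in('top','side'):
  for q in ['stem','stem_foot','stem_socket','cup_section','cup_shoulder']:print(c,q,[(np.round(r['point'],3).tolist(),round(r['score'],2)) for r in manip.place_of(c,q)[:2]])
s=manip.get_state();print(s['clock'],s['position'],s['width'],s['contact_force'])"
```

```text
top stem [([0.421, -0.204, 0.023], 0.7), ([0.571, -0.419, -0.002], 0.49)]
top stem_foot [([0.425, -0.145, 0.026], 0.81)]
top stem_socket [([0.422, -0.255, 0.024], 0.8)]
top cup_section [([0.573, -0.259, 0.023], 0.67)]
top cup_shoulder [([0.586, -0.221, 0.02], 0.76)]
side stem [([0.664, -0.364, 0.001], 0.51)]
side stem_foot [([0.421, -0.142, 0.022], 0.68)]
side stem_socket [([0.422, -0.253, 0.022], 0.55)]
side cup_section [([0.579, -0.261, 0.025], 0.87), ([0.642, -0.033, 0.002], 0.37)]
side cup_shoulder [([0.588, -0.22, 0.022], 0.66), ([0.422, -0.142, 0.021], 0.56)]
5.4 [ 0.4203296  -0.19874267  0.10196613] 0.08509627642755112 [-0.09780364 -0.45962643  0.07801137]
```

View pics/s2.png

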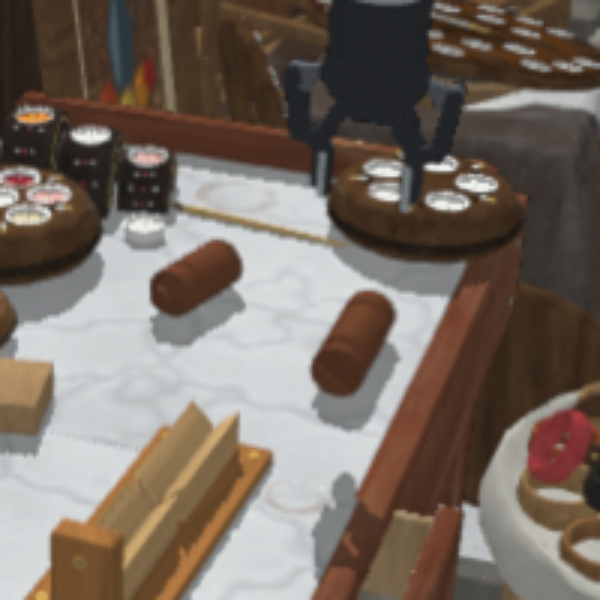

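```bash
python3 -c "
from h import *
r,p=rot();print(p)
for c in('top','side'):
  d=manip.get_image(c);P=cloud(d);W=np.array(d['world_to_cam'])
  for X in(p,[.4205,-.2,.022]):
    x=W@np.r_[X,1];a,b=x[0]/x[2],x[1]/x[2];s=1+d['k1']*(a*a+b*b);print(c,d['fx']*a*s+d['cx'],d['fy']*b*s+d['cy'])
  m=(P[...,2]>.09)&(P[...,2]<.2)&(abs(P[...,0]-.42)<.12)&(abs(P[...,1]+.2)<.12)
  print(c,m.sum(),P[m].min(0),P[m].max(0)) if m.any() else print('none')
  m=(P[...,2]>.034)&(P[...,2]<.06)&(abs(P[...,0]-.42)<.05)&(abs(P[...,1]+.2)<.08);Q=P[m];print('stem',m.sum(),Q.mean(0),Q.min(0),Q.max(0))
"
```

```text
[ 0.4203296  -0.19874267  0.10196613]
top 392.3420621186351 278.1321310506401
top 389.4750048518088 281.91406844448255
top 12 [ 0.34698145 -0.19694885  0.15930429] [ 0.37516499 -0.18593705  0.19924077]
stem 215 [ 0.41468942 -0.18391669  0.04106509] [ 0.3977242  -0.25437616  0.03408388] [ 0.43774892 -0.14929985  0.0513878 ]
side 399.9151386918867 203.8165452262395
side 397.49396159678963 233.22181222172767
side 304 [ 0.34796506 -0.2115019   0.15067528] [ 0.49155207 -0.181318    0.19996117]
stem 316 [ 0.4174259  -0.19409571  0.03915001] [ 0.40140813 -0.25719118  0.03407133] [ 0.4352266  -0.14104114  0.04472971]
```

The fingertips measure at z≈0.15 while the reported TCP is 0.10, and they closed on the top of the stem (44 mm) at reported z=0.007. So the true tips sit about 36 mm higher than reported. The stem hasn't moved. I'll go down to a reported z of about -0.03 with the fingers open and check the force.

Request:
{"api": "carry_out", "payload": {
  "delta_pos": [
    [0,0,0.1],
    [0,0,0.2],
    [0,0,0.27],
    [0,0,0.3],
    [0,0,0.31],
    [0,0,0.32],
    [0,0,0.32]
  ],
  "turn": [
    [0,0,0],
    [0,0,0],
    [0,0,0],
    [0,0,0],
    [0,0,0],
    [0,0,0],
    [0,0,0]
  ],
  "claw": [-1,-1,-1,-1,-1,-1,-1]
}}

```text
clock: 6.2
position: [0.421, -0.1992, -0.0252]
ee_rot: [0.0, 0.707, 0.707, 0.0]
contact_force: [-0.7, 0.1, 0.4]
width: 0.0853
gripper_force: 0.0
```

Request:
{"api": "carry_out", "payload": {
  "delta_pos": [
    [0,0,0.015],
    [0,0,0.018],
    [0,0,0.018],
    [0,0,0.018],
    [0,0,0.018],
    [0,0,0.018],
    [0,0,0.018],
    [0,0,0.018]
  ],
  "turn": [
    [0,0,0],
    [0,0,0],
    [0,0,0],
    [0,0,0],
    [0,0,0],
    [0,0,0],
    [0,0,0],
    [0,0,0]
  ],
  "claw": [-1,-1,1,1,1,1,1,1]
}}

```text
clock: 7.0
position: [0.4208, -0.199, -0.0323]
ee_rot: [0.0, 0.707, 0.707, 0.0]
contact_force: [-1.0, -0.2, 5.2]
width: 0.0429
gripper_force: 40.3
```

Request:
{"api": "carry_out", "payload": {
  "delta_pos": [
    [0,0,-0.1],
    [0,0,-0.2],
    [0,0,-0.3],
    [0,0,-0.3]
  ],
  "turn": [
    [0,0,0],
    [0,0,0],
    [0,0,0],
    [0,0,0]
  ],
  "claw": [1,1,1,1]
}}

```text
clock: 7.4
position: [0.4241, -0.2012, 0.0919]
ee_rot: [0.005, 0.707, 0.707, 0.001]
contact_force: [1.2, -1.2, -1.0]
width: 0.0429
gripper_force: 42.0
```

```bash
python3 -c "
from h import *
s=manip.get_state();print(s['position'],s['width'],s['contact_force'])
plan([.4877,.1215,.09],-2.4)
"
```

```text
[ 0.42413891 -0.2012321   0.09189735] 0.04289038509386352 [ 1.185154   -1.19051773 -1.00858174]
shift [0.8068 0.1591 0.0012] turn [0.0178 0.0116 0.0806]
```

Request:
{"api": "carry_out", "payload": {
  "delta_pos": [
    [0.803,0.165,0],
    [0.803,0.165,0],
    [0.803,0.165,0],
    [0.803,0.165,0],
    [0.803,0.165,0],
    [0.803,0.165,0],
    [0.803,0.165,0],
    [0.803,0.165,0],
    [0.803,0.165,0],
    [0.803,0.165,0],
    [0.803,0.165,0]
  ],
  "turn": [
    [0,0,0.08],
    [0,0,0.08],
    [0,0,0.08],
    [0,0,0.08],
    [0,0,0.08],
    [0,0,0.08],
    [0,0,0.08],
    [0,0,0.08],
    [0,0,0.08],
    [0,0,0.08],
    [0,0,0.08]
  ],
  "claw": [1,1,1,1,1,1,1,1,1,1,1]
}}

```text
clock: 8.5
position: [0.486, 0.1211, 0.0869]
ee_rot: [-0.0, 0.722, 0.692, -0.001]
contact_force: [-0.5, -0.4, -1.2]
width: 0.043
gripper_force: 41.8
```

```bash
python3 -c "
from h import *
for c in('top','side'):
  d=manip.get_image(c);P=cloud(d).reshape(-1,3)
  if c=='side':cv2.imwrite('pics/s3.png',cv2.resize(d['image'][160:360,240:440,::-1],(600,600)))
  for q in ['seat','stem','stem_foot','stem_socket']:print(c,q,[(np.round(r['point'],3).tolist(),round(r['score'],2)) for r in manip.place_of(c,q)[:2]])
s=manip.get_state();print(s['clock'],s['position'],s['width'],s['contact_force'])
plan([.4877,.1215,.01],-2.4)
"
```

```text
top seat [([0.491, 0.185, 0.056], 0.83)]
top stem []
top stem_foot [([0.492, 0.174, 0.141], 0.54)]
top stem_socket [([0.483, 0.067, 0.142], 0.61), ([0.574, -0.417, -0.001], 0.34)]
side seat [([0.492, 0.181, 0.055], 0.76), ([0.483, 0.07, 0.141], 0.59)]
side stem [([0.484, 0.12, 0.14], 0.73), ([0.578, -0.258, 0.023], 0.61)]
side stem_foot [([0.49, 0.178, 0.139], 0.56)]
side stem_socket [([0.485, 0.067, 0.142], 0.69)]
9.0 [0.48658073 0.12224763 0.08735987] 0.042924147757337536 [ 0.06846521 -0.13259126 -2.21062102]
shift [-0.0017  0.0028  0.1934] turn [ 0.0004  0.0001 -0.    ]
```

View pics/s3.png

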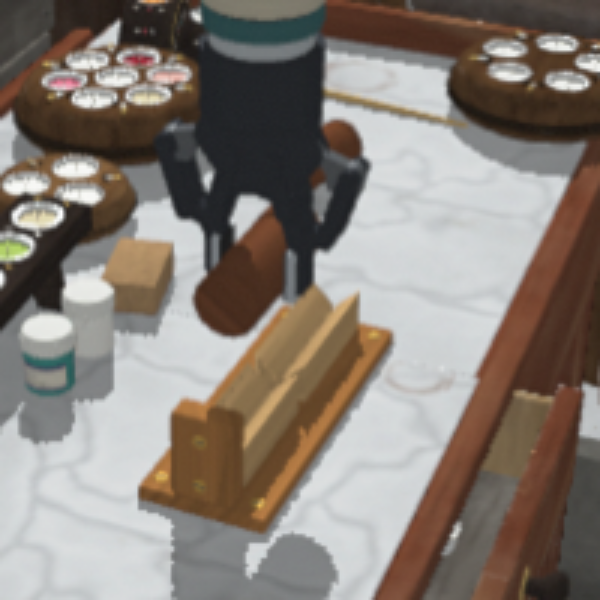

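The side view shows the stem held level over the V, foot end at crop (225,315), just short of the stop (215,440). Lowering it.

Request:
{"api": "carry_out", "payload": {
  "delta_pos": [
    [-0.002,0.003,0.1],
    [-0.002,0.003,0.17],
    [-0.002,0.003,0.193],
    [-0.002,0.003,0.2],
    [-0.002,0.003,0.207],
    [-0.002,0.003,0.212],
    [-0.002,0.003,0.214],
    [-0.002,0.003,0.214]
  ],
  "turn": [
    [0,0,0],
    [0,0,0],
    [0,0,0],
    [0,0,0],
    [0,0,0],
    [0,0,0],
    [0,0,0],
    [0,0,0]
  ],
  "claw": [1,1,1,1,1,1,1,1]
}}

```text
clock: 9.8
position: [0.4891, 0.1216, 0.0027]
ee_rot: [0.001, 0.722, 0.692, 0.001]
contact_force: [1.3, 0.7, 1.1]
width: 0.0425
gripper_force: 42.1
```

Request:
{"api": "carry_out", "payload": {
  "delta_pos": [
    [0.008,0,0.001],
    [0.014,0,0.002],
    [0.018,0,0.002],
    [0.021,0,0.002],
    [0.021,0,0.002]
  ],
  "turn": [
    [0,0,0],
    [0,0,0],
    [0,0,0],
    [0,0,0],
    [0,0,0]
  ],
  "claw": [1,1,1,1,1]
}}

```text
clock: 10.3
position: [0.4902, 0.1297, 0.0018]
ee_rot: [0.002, 0.721, 0.692, 0.001]
contact_force: [4.0, -2.9, 5.8]
width: 0.0429
gripper_force: 42.4
```

Request:
{"api": "carry_out", "payload": {
  "delta_pos": [
    [0.004,0.002,0],
    [0.008,0.002,0],
    [0.01,0.002,0],
    [0.01,0.002,0]
  ],
  "turn": [
    [0,0,0],
    [0,0,0],
    [0,0,0],
    [0,0,0]
  ],
  "claw": [1,1,1,1]
}}

```text
clock: 10.7
position: [0.4902, 0.1298, 0.0017]
ee_rot: [0.003, 0.721, 0.693, -0.002]
contact_force: [3.6, -16.2, 7.4]
width: 0.043
gripper_force: 42.7
```

Request:
{"api": "carry_out", "payload": {
  "delta_pos": [
    [-0.006,0,0],
    [-0.006,0,0],
    [-0.006,0,0],
    [-0.006,0,0],
    [-0.006,0,0],
    [-0.006,0,0],
    [-0.006,0,-0.1],
    [-0.006,0,-0.2],
    [-0.006,0,-0.25],
    [-0.006,0,-0.25]
  ],
  "turn": [
    [0,0,0],
    [0,0,0],
    [0,0,0],
    [0,0,0],
    [0,0,0],
    [0,0,0],
    [0,0,0],
    [0,0,0],
    [0,0,0],
    [0,0,0]
  ],
  "claw": [1,-1,-1,-1,-1,-1,-1,-1,-1,-1]
}}

```text
clock: 11.7
position: [0.4914, 0.132, 0.1041]
ee_rot: [0.002, 0.722, 0.692, 0.003]
contact_force: [0.6, -0.1, -0.4]
width: 0.085
gripper_force: 0.0
```

```bash
python3 -c "
from h import *
r,p=rot();print(p,manip.get_state()['width'])
plan([.575,-.258,.1],-16.7)
"
```

```text
[0.49140081 0.13200335 0.10407548] 0.08495395948771636
shift [-0.9655  0.2492  0.0107] turn [ 0.0129 -0.0041  0.4773]
```

Request:
{"api": "carry_out", "payload": {
  "delta_pos": [
    [-0.965,0.249,0.01],
    [-0.965,0.249,0.01],
    [-0.965,0.249,0.01],
    [-0.965,0.249,0.01],
    [-0.965,0.249,0.01],
    [-0.965,0.249,0.01],
    [-0.965,0.249,0.01],
    [-0.965,0.249,0.01],
    [-0.965,0.249,0.01],
    [-0.965,0.249,0.01],
    [-0.965,0.249,0.01],
    [-0.965,0.249,0.01]
  ],
  "turn": [
    [0,0,0.477],
    [0,0,0.477],
    [0,0,0.477],
    [0,0,0.477],
    [0,0,0.477],
    [0,0,0.477],
    [0,0,0.477],
    [0,0,0.477],
    [0,0,0.477],
    [0,0,0.477],
    [0,0,0.477],
    [0,0,0.477]
  ],
  "claw": [-1,-1,-1,-1,-1,-1,-1,-1,-1,-1,-1,-1]
}}

```text
clock: 12.9
position: [0.5717, -0.2566, 0.0965]
ee_rot: [-0.001, 0.802, 0.598, -0.0]
contact_force: [0.7, 0.9, 0.7]
width: 0.0857
gripper_force: 0.0
```

```bash
python3 -c "
from h import *
for c in('top','side'):
  d=manip.get_image(c);P=cloud(d).reshape(-1,3)
  if c=='side':cv2.imwrite('pics/s4.png',cv2.resize(d['image'][140:340,240:440,::-1],(600,600)))
  for q in ['stem','stem_foot','stem_socket','cup_section','cup_shoulder','cup_mouth']:print(c,q,[(np.round(r['point'],3).tolist(),round(r['score'],2)) for r in manip.place_of(c,q)[:1]])
  Q=P[(abs(P[:,0]-.49)<.04)&(P[:,1]>.04)&(P[:,1]<.178)&(P[:,2]>.068)&(P[:,2]<.09)]
  if len(Q)>20: print('stem',len(Q),cv2.minAreaRect(Q[:,:2].astype('f')*1000),Q[:,2].max())
  a=np.array([.287,.958])
  Q=P[(abs(P[:,0]-.575)<.06)&(abs(P[:,1]+.26)<.07)&(P[:,2]>.036)&(P[:,2]<.05)]; t=(Q[:,:2]-[.575,-.259])@a;s=(Q[:,:2]-[.575,-.259])@[.958,-.287];print('cup t,s',np.percentile(t,[1,99]),np.percentile(s,[2,98]))
r,p=rot();print(manip.get_state()['clock'],p)
plan([.575,-.259,-.032],-16.7)
"
```

```text
top stem [([0.491, 0.126, 0.057], 0.97)]
top stem_foot [([0.494, 0.18, 0.06], 0.93)]
top stem_socket [([0.486, 0.076, 0.058], 0.74)]
top cup_section [([0.572, -0.26, 0.019], 0.55)]
top cup_shoulder [([0.587, -0.224, 0.019], 0.46)]
top cup_mouth [([0.565, -0.299, 0.021], 0.77)]
stem 448 ((486.6244812011719, 124.63967895507812), (107.33368682861328, 39.57411575317383), 87.30580139160156) 0.08666732471868177
cup t,s [-0.04047215  0.03838772] [-0.01306379  0.01605993]
side stem [([0.489, 0.128, 0.052], 0.64)]
side stem_foot [([0.494, 0.187, 0.055], 0.62)]
side stem_socket [([0.577, -0.261, 0.022], 0.7)]
side cup_section [([0.576, -0.262, 0.022], 0.63)]
side cup_shoulder [([0.588, -0.221, 0.022], 0.82)]
side cup_mouth [([0.566, -0.3, 0.022], 0.56)]
stem 515 ((487.3841552734375, 125.75080871582031), (105.06233978271484, 36.29240417480469), 88.60804748535156) 0.08067423948529184
cup t,s [-0.03948785  0.04139613] [-0.01626464  0.01061229]
13.6 [ 0.57229982 -0.25845255  0.09691609]
shift [0.0006 0.0068 0.3223] turn [ 0.0002  0.0001 -0.0003]
```

View pics/s4.png

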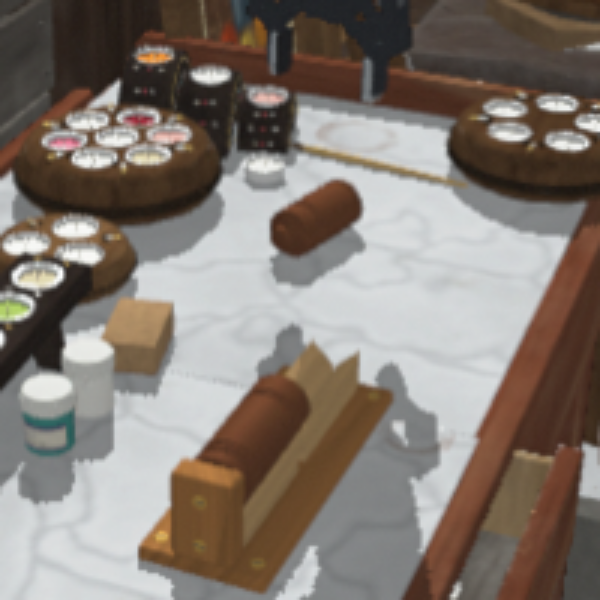

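The stem lies in the V with its foot against the stop (crop 230,450). The cup section is untouched at crop (315,217). Going down to grip the cup.

Request:
{"api": "carry_out", "payload": {
  "delta_pos": [
    [0,0.007,0.1],
    [0,0.007,0.2],
    [0,0.007,0.28],
    [0,0.007,0.31],
    [0,0.007,0.321],
    [0,0.007,0.321],
    [0,0.007,0.321],
    [0,0.007,0.321],
    [0,0.007,0.321],
    [0,0.007,0.321],
    [0,0.007,0.321],
    [0,0.007,0.321]
  ],
  "turn": [
    [0,0,0],
    [0,0,0],
    [0,0,0],
    [0,0,0],
    [0,0,0],
    [0,0,0],
    [0,0,0],
    [0,0,0],
    [0,0,0],
    [0,0,0],
    [0,0,0],
    [0,0,0]
  ],
  "claw": [-1,-1,-1,-1,-1,-1,1,1,1,1,1,1],
  "force": 50
}}

```text
clock: 14.8
position: [0.576, -0.2598, -0.0299]
ee_rot: [0.001, 0.802, 0.597, 0.001]
contact_force: [0.2, 0.0, 5.9]
width: 0.0424
gripper_force: 50.2
```

Request:
{"api": "carry_out", "payload": {
  "delta_pos": [
    [0,0,-0.1],
    [0,0,-0.2],
    [0,0,-0.3],
    [0,0,-0.32],
    [0,0,-0.32]
  ],
  "turn": [
    [0,0,0],
    [0,0,0],
    [0,0,0],
    [0,0,0],
    [0,0,0]
  ],
  "claw": [1,1,1,1,1]
}}

```text
clock: 15.3
position: [0.5759, -0.2597, 0.0984]
ee_rot: [0.002, 0.802, 0.597, 0.001]
contact_force: [1.3, -0.2, -1.3]
width: 0.0426
gripper_force: 51.5
```

```bash
python3 -c "
from h import *
r,p=rot();print(p,manip.get_state()['width'])
plan([.481,-.045,.09],-2.4)
"
```

```text
[ 0.57589608 -0.25971019  0.09838303] 0.04261815656085522
shift [ 0.446  -0.3816  0.019 ] turn [ 0.007   0.0029 -0.4767]
```

```bash
python3 -c "
from h import *
plan([.485,.009,.09],-2.5)
"
```

```text
shift [ 0.5782 -0.4108  0.0188] turn [ 0.007   0.0029 -0.4733]
```

Request:
{"api": "carry_out", "payload": {
  "delta_pos": [
    [0.578,-0.411,0.019],
    [0.578,-0.411,0.019],
    [0.578,-0.411,0.019],
    [0.578,-0.411,0.019],
    [0.578,-0.411,0.019],
    [0.578,-0.411,0.019],
    [0.578,-0.411,0.019],
    [0.578,-0.411,0.019],
    [0.578,-0.411,0.019],
    [0.578,-0.411,0.019]
  ],
  "turn": [
    [0,0,-0.473],
    [0,0,-0.473],
    [0,0,-0.473],
    [0,0,-0.473],
    [0,0,-0.473],
    [0,0,-0.473],
    [0,0,-0.473],
    [0,0,-0.473],
    [0,0,-0.473],
    [0,0,-0.473]
  ],
  "claw": [1,1,1,1,1,1,1,1,1,1]
}}

```text
clock: 16.3
position: [0.4843, 0.0084, 0.0884]
ee_rot: [-0.0, 0.723, 0.691, -0.0]
contact_force: [-0.8, 0.3, -0.2]
width: 0.0427
gripper_force: 51.5
```

```bash
python3 -c "
from h import *
for c in('top','side'):
  d=manip.get_image(c)
  if c=='side':cv2.imwrite('pics/s5.png',cv2.resize(d['image'][150:310,260:420,::-1],(600,600),interpolation=cv2.INTER_CUBIC))
  for q in ['stem','stem_foot','stem_socket','cup_section','cup_shoulder','cup_mouth']:print(c,q,[(np.round(r['point'],3).tolist(),round(r['score'],2)) for r in manip.place_of(c,q)[:2]])
r,p=rot();print(manip.get_state()['clock'],p,manip.get_state()['contact_force'])
plan([.485,.011,.005],-2.5)
"
```

```text
top stem [([0.493, 0.126, 0.057], 0.68)]
top stem_foot [([0.496, 0.183, 0.058], 0.82)]
top stem_socket [([0.491, 0.073, 0.057], 0.83)]
top cup_section [([0.479, 0.01, 0.139], 0.63)]
top cup_shoulder [([0.489, 0.045, 0.14], 0.5)]
top cup_mouth [([0.662, -0.363, -0.0], 0.72), ([0.484, -0.031, 0.14], 0.58)]
side stem [([0.489, 0.128, 0.054], 0.81)]
side stem_foot [([0.494, 0.186, 0.053], 0.95)]
side stem_socket [([0.489, 0.076, 0.059], 0.91)]
side cup_section [([0.485, 0.01, 0.143], 0.95)]
side cup_shoulder [([0.482, 0.053, 0.138], 0.61), ([0.494, 0.185, 0.055], 0.33)]
side cup_mouth [([0.483, -0.034, 0.142], 0.75)]
17.0 [0.48395941 0.00955313 0.08892373] [-0.26450182  0.20514611 -1.38991696]
shift [0.0037 0.0024 0.2098] turn [ 0.0002  0.0002 -0.0002]
```

View pics/s5.png

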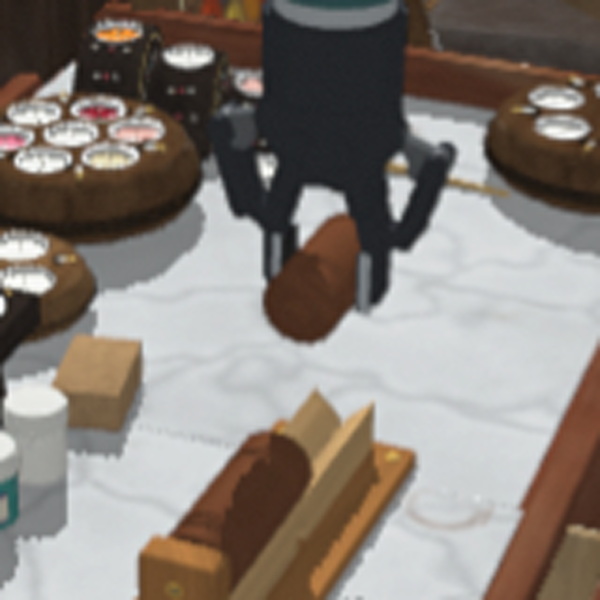

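The side view shows the cup section held level at crop (310,280), behind the seated stem (250,500), with the spigot end facing the stem. Lowering it.

Request:
{"api": "carry_out", "payload": {
  "delta_pos": [
    [0.002,0.002,0.1],
    [0.002,0.002,0.17],
    [0.002,0.002,0.19],
    [0.002,0.002,0.2],
    [0.002,0.002,0.206],
    [0.002,0.002,0.21],
    [0.002,0.002,0.214],
    [0.002,0.002,0.214]
  ],
  "turn": [
    [0,0,0],
    [0,0,0],
    [0,0,0],
    [0,0,0],
    [0,0,0],
    [0,0,0],
    [0,0,0],
    [0,0,0]
  ],
  "claw": [1,1,1,1,1,1,1,1]
}}

```text
clock: 17.8
position: [0.4855, 0.0102, 0.0042]
ee_rot: [0.001, 0.722, 0.692, 0.001]
contact_force: [-0.9, 0.4, 2.7]
width: 0.0428
gripper_force: 51.8
```

Request:
{"api": "carry_out", "payload": {
  "delta_pos": [
    [0.01,0,0.001],
    [0.02,0,0.001],
    [0.028,0,0.001],
    [0.036,0,0.001],
    [0.042,0,0.001],
    [0.042,0,0.001]
  ],
  "turn": [
    [0,0,0],
    [0,0,0],
    [0,0,0],
    [0,0,0],
    [0,0,0],
    [0,0,0]
  ],
  "claw": [1,1,1,1,1,1]
}}

```text
clock: 18.4
position: [0.486, 0.0261, 0.0041]
ee_rot: [0.001, 0.722, 0.692, -0.0]
contact_force: [-1.6, -3.4, 7.4]
width: 0.0425
gripper_force: 52.3
```

Request:
{"api": "carry_out", "payload": {
  "delta_pos": [
    [0.008,0,0],
    [0.014,0,0],
    [0.019,0,0],
    [0.023,0,0],
    [0.026,0,0],
    [0.026,0,0]
  ],
  "turn": [
    [0,0,0],
    [0,0,0],
    [0,0,0],
    [0,0,0],
    [0,0,0],
    [0,0,0]
  ],
  "claw": [1,1,1,1,1,1]
}}

```text
clock: 19.0
position: [0.4863, 0.0333, 0.0041]
ee_rot: [0.003, 0.721, 0.693, -0.002]
contact_force: [-3.9, -15.1, 7.4]
width: 0.0425
gripper_force: 52.3
```

Request:
{"api": "carry_out", "payload": {
  "delta_pos": [
    [0,-0.001,0.002],
    [0,-0.001,0.002],
    [0,-0.001,0.002]
  ],
  "turn": [
    [0,0,0],
    [0,0,0],
    [0,0,0]
  ],
  "claw": [1,1,1]
}}

```text
clock: 19.3
position: [0.4864, 0.0333, 0.0041]
ee_rot: [0.003, 0.721, 0.693, -0.002]
contact_force: [-3.5, -14.3, 12.5]
width: 0.0429
gripper_force: 52.8
```

```bash
python3 -c "
from h import *
for c in('top','side'):
  d=manip.get_image(c)
  if c=='side':cv2.imwrite('pics/s6.png',cv2.resize(d['image'][210:330,270:390,::-1],(600,600),interpolation=cv2.INTER_CUBIC))
  for q in ['stem','stem_foot','stem_socket','cup_section','cup_shoulder','cup_mouth']:print(c,q,[(np.round(r['point'],3).tolist(),round(r['score'],2)) for r in manip.place_of(c,q)[:2]])
s=manip.get_state();print(s['clock'],s['position'],s['contact_force'],s['moment'])
"
```

```text
top stem [([0.49, 0.126, 0.055], 0.91)]
top stem_foot [([0.497, 0.184, 0.055], 0.6)]
top stem_socket [([0.486, 0.074, 0.058], 0.61)]
top cup_section [([0.481, 0.034, 0.054], 0.57)]
top cup_shoulder [([0.488, 0.071, 0.056], 0.5)]
top cup_mouth []
side stem [([0.487, 0.129, 0.055], 0.65)]
side stem_foot [([0.492, 0.188, 0.054], 0.69)]
side stem_socket [([0.489, 0.074, 0.057], 0.74)]
side cup_section [([0.486, 0.035, 0.058], 0.53), ([0.487, 0.082, -0.002], 0.23)]
side cup_shoulder [([0.486, 0.075, 0.056], 0.85), ([0.487, 0.075, 0.058], 0.54)]
side cup_mouth [([0.487, -0.007, 0.055], 0.84)]
20.0 [0.48637304 0.03328779 0.00405192] [ -4.15054039 -13.79266598  13.05797656] [-2.17110263  0.64000143 -0.02638512]
```

View pics/s6.png

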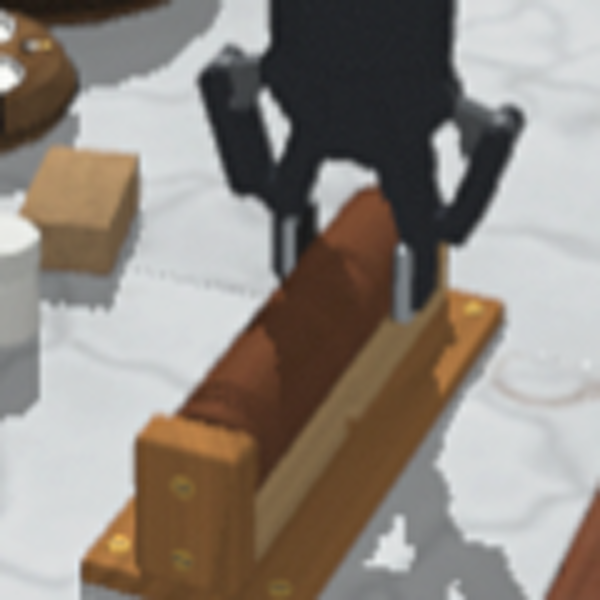

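The joint looks shut, with no gap along the line from crop (250,340) to (350,400), and the stem is against the stop. The sideways force is -4 N, so I'll trim it to load both V faces more evenly.

Request:
{"api": "carry_out", "payload": {
  "delta_pos": [
    [-0.002,-0.002,0],
    [-0.002,-0.003,0],
    [-0.002,-0.003,0],
    [-0.002,-0.003,0],
    [-0.002,-0.003,0]
  ],
  "turn": [
    [0,0,0],
    [0,0,0],
    [0,0,0],
    [0,0,0],
    [0,0,0]
  ],
  "claw": [1,1,1,1,1]
}}

```text
clock: 20.5
position: [0.4865, 0.0333, 0.0041]
ee_rot: [0.004, 0.721, 0.692, -0.001]
contact_force: [-1.5, -11.1, 10.1]
width: 0.0427
gripper_force: 52.5
```

Request:
{"api": "carry_out", "payload": {
  "delta_pos": [
    [0,0,0.001],
    [0,0,0.001],
    [0,0,0.001],
    [0,0,0.001],
    [0,0,0.001]
  ],
  "turn": [
    [0,0,0],
    [0,0,0],
    [0,0,0],
    [0,0,0],
    [0,0,0]
  ],
  "claw": [1,1,1,1,1]
}}

```text
clock: 21.0
position: [0.4865, 0.0333, 0.0041]
ee_rot: [0.004, 0.721, 0.693, -0.0]
contact_force: [-2.2, -11.1, 14.4]
width: 0.0429
gripper_force: 53.0
```

Request:
{"api": "carry_out", "payload": {
  "delta_pos": [
    [0,0,-0.0005],
    [0,0,-0.0005],
    [0,0,-0.0005],
    [0,0,-0.0005],
    [0,0,-0.0005]
  ],
  "turn": [
    [0,0,0],
    [0,0,0],
    [0,0,0],
    [0,0,0],
    [0,0,0]
  ],
  "claw": [1,1,1,1,1]
}}

```text
clock: 21.5
position: [0.4865, 0.0333, 0.0041]
ee_rot: [0.004, 0.721, 0.693, -0.001]
contact_force: [-2.0, -11.4, 11.6]
width: 0.0428
gripper_force: 52.8
```

```bash
python3 -c "
from h import *
f=[]
for _ in range(6): manip.get_image('side'); f.append(manip.get_state()['contact_force'])
m=np.mean(f,0);print(m)
if 10.5<m[2]<13.5: print(manip.sign_off())
"
```

```text
[ -1.97892523 -11.39918889  11.97514098]
the job is handed in; nothing more can be done
None
```

The job is handed in: the stem is in the V against the stop and released, and the cup section's spigot is home in its socket. The gripper is still holding the cup, pressing down at about 12 N; my first grasp closed on top of the stem (about 30 N) without moving it, because the fingertips sit about 36 mm higher than reported.

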